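# Bring the truffle dish out of the pastry keeper and hold it turned for serving

### The job

Slide the pastry keeper's clear door fully open, take the dish by its arched handle and lift it out, a few centimetres clear of the keeper's top. Turn the dish a quarter turn (either way) so that its handle bar, which stood across the keeper, runs along the keeper's length, keeping the dish level and the loose truffle in its middle all the time; leave the pepper mill, mug and jar alone. Finish while still holding the dish there, level and still, carried by the gripper alone: do not set it down.

Things in the scene. Friction and masses are not known exactly. Their poses are not given: they have to be found in the camera images.
- keeper: Fixed low wooden case, 230 mm (its x) by 430 mm (its y, its length), 125 mm high; door tracks on its long walls reach 137 mm. Origin on the counter under the centre of the open-topped bay that holds the dish: bay 210 mm (x) by 200 mm (y -100 to +100), floor 8 mm thick. The other half, to y = +320, has a fixed roof; end walls 10 mm thick at y = -105 and +315. z up.
- door (a joint): Flat clear-plastic door lying level on the keeper's top over the bay, 206 by 206 mm, 6 mm thick, top 133 mm above the counter. It slides along the keeper's +y over the fixed roof: 0 m closed (centred on the bay), 0.2 m fully open against its stop. Starts 0 to 30 mm open; takes about 2 N and stays where it is left.
- door_grip (a point): Centre of the door's grip, an upright aluminium bar on the door: 70 mm long along the keeper's x, 12 mm thick along its y, 30 mm tall (133 to 163 mm above the counter). The point is 148 mm above the counter, at keeper x = 0, y = 30 mm with the door closed; it moves with the door. Can be pinched from above, fingers closing along the keeper's y.
- dish: White round dish, 151 mm across, rim 24 mm high, about 0.35 kg, loose on the keeper's floor. Origin at the centre of its underside, z up. Its upper face is a shallow cone, slope 8 degrees, lowest (6 mm up) in the middle, so the ball rests there. A steel arch spans it along its x: posts at x = +-71 mm, level bar on top. At the start its x lies along the keeper's x within 5 degrees.
- dish_handle (a point): Middle of the dish's handle bar, 100 mm above the dish's origin, straight above it. The bar is 148 mm long along the dish's x, 12 mm thick along its y, 14 mm tall (93 to 107 mm above the origin). At the start it is 108 mm above the counter, under the closed door. Axes as the dish's. The dish hangs balanced when pinched here.
- truffle_center (a point): Centre of the loose hard chocolate truffle, a dark brown ball 40 mm in diameter, 30 g, resting in the middle of the dish, its centre 26 mm above the dish's origin. It can roll.
- mill: Dark wooden pepper mill, 52 mm wide, 118 mm tall, standing off the bay end of the keeper (keeper y about -200 mm). Origin at the centre of its underside. Leave alone.
- mug: Blue mug, 80 mm wide, 90 mm tall, standing off the roofed end of the keeper (keeper y about 400 mm). Origin at the centre of its underside. Leave alone.
- jar: Glass jar with steel cap, 68 mm wide, 100 mm tall, standing beyond the keeper's far long wall (keeper x about 200 mm). Origin at the centre of its underside. Leave alone.

How it is judged:
By the outcome, as a careful person would: the job done as asked, in the order asked, and still so for the second after the job is handed in, while the arm keeps its last pose, push and grip.
It also fails if it takes over 54 s, if anything falls off the work surface, if the arm or the gripper's body presses on something with over 40 N, if the wrist force passes 120 N, or if a joint passes its speed limit or range.

### The arm

A 6-joint arm with a two-finger parallel gripper is mounted at the origin on the work surface. World frame = base frame: x ahead of the robot, y to its left, z up, the work surface at z = 0. Lengths are in m, angles in rad, forces in N, time in s.
With the tool pointing down it reaches from about 0.35 to 0.975 m from the base axis. Payload 4.9 kg.
Tool frame: the origin (TCP) lies midway between the tips of the shut fingers; the grasp point (between the pads) lies 19 mm behind it; z points along the fingers, y is the direction in which the jaws open and shut (so a half turn about z gives the same grasp; the last joint's range is limited). The gripper opens to 85 mm and grips with 20 to 120 N. Pads are 22 mm wide; open, the fingers measure 114 mm over their backs; the gripper's body (76 mm by 85 mm) begins 54 mm behind the grasp point. The pads swing forward as they close: fully open they stand 13 mm farther back than shut.
Start: joints at [-1.268, 0.053, 1.613, -0, 1.476, -0.119], TCP at [0.256, -0.57, 0.231] pointing down, gripper open.
Joint ranges: [-3.01, 3.01], [-1.01, 2.22], [0.06, 2.58], [-1.02, 4.17], [0.09, 2.62], [-3.14, 3.14]. Speed limits (rad/s): [2.57, 2.57, 3.14, 3.14, 3.14, 3.14].

### API

Orientations are given as a unit quaternion [w, x, y, z].
In Python, from plant import state, grab_frame, camera_params, job_done, boxes_of gives the robot as it stands.
- The arm moves only by the tool step_arm, never from a script. Its argument "steps" is a list of rows, each a list of 4 numbers: the shift along the tool's x, y, z in mm, then the turn about the tool's z in degrees. A call has 1 to 8 rows; each row shifts and turns the pose as measured when the row begins, along the tool's axes as they then stand; what a row does not reach is not made up. A row lasts 1/10 s, in which the tool goes at most 50 mm and 8.59 degrees, less where a joint would pass 70% of its speed; a pose out of reach is approached as far as the arm can. A call is refused whole if a number of a shift passes 50 or a number of a turn 8.59, either way. A call with a gripper value outside its range is refused whole. "claw" is the opening in per cent of the stroke, from 0 (shut) to 100 (fully open), set as the call begins (left out, the last holds). The fingers move at their own pace and stop on an object; the grip force is fixed at half the most. Time passes only in rows, so rows that do not move let the fingers close. It gives the time, the measured TCP pose, the force and the opening at its end, in the units of the state.
- state(): the state, without advancing time (a new reading comes with each control period).
- grab_frame(name): name is "side" or "top" or "wrist"; returns (picture, depth): 420x560x3 uint8, red, green, blue; 420x560 float32, m along the optical axis (not along the pixel's ray), 0 where there is no reading.
- camera_params(name): a dict with "mtx" (3x3 intrinsics, pixels), "extrinsics" (4x4, takes a point from camera to world coordinates); the wrist camera has in their place "T_tool_cam" (4x4, takes a point from camera to tool coordinates, whose origin is the TCP and whose axes are the flange's). Camera axes: x right, y down, z forward; pixel columns grow to the right and rows downward; lengths in m; the calibration is good to about 2 mm. A picture is of the moment at which its call begins: read the wrist's pose just before it. camera_params takes no time and is no camera call.
- job_done(): hands the job in, once; it reports no verdict.
Trained networks look in the newest picture that a camera, given by its name, has taken for a name from the list of things; names that differ only in an ending like _2 or _b are one class to them, and where a whole thing is asked for, a point or a joint stands for the part that bears it (a point fixed in the world has none). Each returns a list of dicts, best first, with "p" (0 to 1); they miss things now and then, are a little off and sometimes report something else, mostly with a low value. They report only what shows in the picture. A call takes as long as a camera call.
- boxes_of(camera, label): "box" ([left, top, width, height] in pixels, round what is visible of it).
The state is a dict: "time": time; "joint_pos": joint angles; "joint_vel": joint speeds; "joint_efforts": joint torques, N m; "tool_pos": TCP position; "tool_rot": TCP orientation; "contact_force": force on the tool from outside, world axes, zero at the start; "ft_torque": the same for the moment, N m; "gripper_width": opening from 0.0 (shut) to 1.0 (fully open).
Only numpy, scipy, OpenCV 4.12 (cv2) and the standard library are available. Lean on these libraries where they do the work, as an engineer would, in place of code of your own. Each camera call takes 0.05 s, during which the arm holds its last target. There are 200 camera calls.

## Working session

There is one attempt and no reset: what is moved stays moved. The work goes in short steps, Python scripts to look and compute and a tool call to move; the robot and the scene stay as the last step left them, time stands still between calls to the robot, and variables do not carry over. Pictures are saved under pics/ and viewed, about 8 in all and at most 12, crops included, and the job is handed in when it is done.

Besides the shell and the picture viewer there is one more tool, called after ">>>" as name(argument=value, ...) on one line, values as JSON. step_arm: Moves the arm, as the interface text tells. Its arguments: {"type":"object","properties":{"steps":{"type":"array"},"claw":{"type":"number"}},"required":["steps"]}

```bash
mkdir -p pics; ls; python3 - <<'E'
from plant import *
import cv2,numpy as np
s=state();print(s)
ims=[]
for c in("side","top"):
    p,d=grab_frame(c);np.savez(f"pics/{c}0.npz",p=p,d=d);cp=camera_params(c);print(c,np.round(cp["mtx"],1).tolist(),np.round(cp["extrinsics"],3).tolist())
    cv2.imwrite(f"pics/{c}0.png",p[:,:,::-1])
    for l in("keeper","door","door_grip","dish","dish_handle","truffle_center","mill","mug","jar"):
        print(c,l,[(np.round(b["box"]).tolist(),round(b["p"],2)) for b in boxes_of(c,l)[:2]])
E
```

```text
pics
{'time': 0.0, 'joint_pos': array([-1.26802338e+00,  5.33612740e-02,  1.61430806e+00,  1.71990002e-05,
        1.47601700e+00, -1.19013594e-01]), 'joint_vel': array([-9.51124552e-05, -4.95807907e-04,  3.62208671e-04,  7.28582087e-04,
        2.98177529e-04, -8.68086195e-04]), 'joint_efforts': array([ 6.00263666e-04, -3.93682265e+01, -3.70172274e+01, -9.90034823e-05,
        7.18138806e-03, -4.95258234e-06]), 'tool_pos': array([ 0.25567628, -0.56961692,  0.2300519 ]), 'tool_rot': array([-1.04320835e-03,  9.77843950e-01,  2.09332545e-01, -8.75239725e-05]), 'contact_force': array([-0.51042088,  0.38866195, -0.0918691 ]), 'ft_torque': array([-0.06085282,  0.0186399 , -0.01522118]), 'gripper_width': 0.9996871189012588}
side [[470.3, 0.0, 272.1], [0.0, 470.3, 211.9], [0.0, 0.0, 1.0]] [[-0.697, -0.653, 0.298, 0.262], [-0.717, 0.628, -0.303, 0.377], [0.011, -0.425, -0.905, 1.274], [0.0, 0.0, 0.0, 1.0]]
side keeper [([239.0, 138.0, 164.0, 176.0], 0.83)]
side door [([297.0, 148.0, 96.0, 90.0], 0.7)]
side door_grip [([287.0, 147.0, 108.0, 93.0], 0.63), ([242.0, 140.0, 162.0, 175.0], 0.33)]
side dish []
side dish_handle []
side truffle_center []
side mill [([360.0, 131.0, 21.0, 28.0], 0.89)]
side mug [([243.0, 303.0, 34.0, 45.0], 0.89)]
side jar [([264.0, 164.0, 23.0, 32.0], 0.75)]
top [[520.3, 0.0, 277.3], [0.0, 520.3, 213.9], [0.0, 0.0, 1.0]] [[-0.029, -0.982, 0.189, 0.372], [-0.999, 0.031, 0.008, -0.022], [-0.013, -0.189, -0.982, 1.531], [0.0, 0.0, 0.0, 1.0]]
top keeper [([224.0, 195.0, 172.0, 114.0], 0.6)]
top door [([306.0, 203.0, 85.0, 84.0], 0.74)]
top door_grip [([301.0, 204.0, 88.0, 84.0], 0.74)]
top dish []
top dish_handle []
top truffle_center []
top mill [([404.0, 213.0, 25.0, 22.0], 0.82), ([226.0, 196.0, 171.0, 114.0], 0.7)]
top mug [([176.0, 270.0, 46.0, 31.0], 0.91)]
top jar [([302.0, 171.0, 22.0, 29.0], 0.7)]
```

```bash
python3 - <<'E'
import cv2,numpy as np
a=cv2.imread("pics/top0.png")[140:330,150:450];b=cv2.imread("pics/side0.png")[110:360,210:420]
a=cv2.resize(a,None,fx=1.5,fy=1.5);b=cv2.resize(b,None,fx=1.6,fy=1.6)
o=np.zeros((400,790,3),np.uint8);o[:285,:450]=a;o[:400,452:788]=b;cv2.imwrite("pics/c0.png",o)
E
```

```text
(no output)
```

View pics/c0.png

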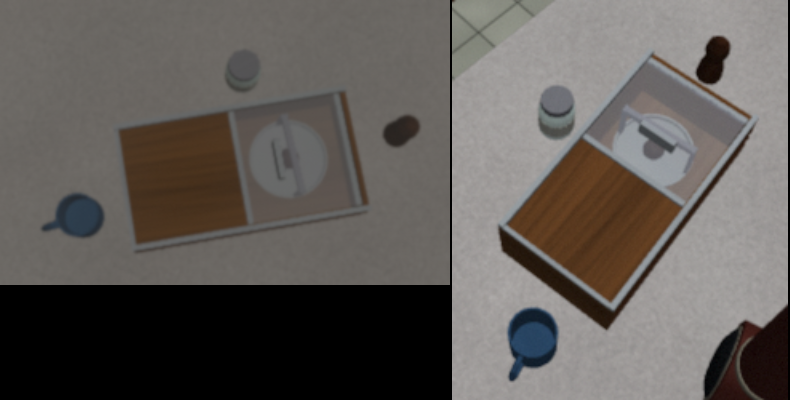

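The top view shows the roofed half on the left. The short grip bar on the door is at about (336,246) full-frame, and the long handle bar runs from (340,219) to (350,270). Next I'll get the keeper's pose from depth.

```bash
cat > h.py <<'E'
import numpy as np,cv2
from plant import *
from scipy.spatial.transform import Rotation as R
def tool(s=None):
    s=s or state();T=np.eye(4);q=s["tool_rot"];T[:3,:3]=R.from_quat([q[1],q[2],q[3],q[0]]).as_matrix();T[:3,3]=s["tool_pos"];return T
def ext(c,T=None):
    cp=camera_params(c);return cp["mtx"],(cp["extrinsics"] if c!="wrist" else T@cp["T_tool_cam"])
def cloud(d,K,E):
    v,u=np.indices(d.shape);P=np.stack([(u-K[0,2])/K[0,0]*d,(v-K[1,2])/K[1,1]*d,d],-1)@E[:3,:3].T+E[:3,3];P[d==0]=np.nan;return P
def ray_z(u,v,K,E,z):
    r=E[:3,:3]@np.array([(u-K[0,2])/K[0,0],(v-K[1,2])/K[1,1],1]);return E[:3,3]+r*(z-E[2,3])/r[2]
def tri(obs): # (u,v,K,E)
    A=np.zeros((3,3));b=np.zeros(3)
    for u,v,K,E in obs:
        r=E[:3,:3]@np.array([(u-K[0,2])/K[0,0],(v-K[1,2])/K[1,1],1]);r/=np.linalg.norm(r);M=np.eye(3)-np.outer(r,r);A+=M;b+=M@E[:3,3]
    return np.linalg.solve(A,b)
def proj(p,K,E):
    q=E[:3,:3].T@(np.asarray(p)-E[:3,3]);return (K@q)[:2]/q[2]
E
python3 - <<'E'
from h import *
for c,bx in(("top",(150,140,300,190)),("side",(230,125,180,200))):
    f=np.load(f"pics/{c}0.npz");K,E=ext(c);P=cloud(f["d"],K,E);x,y,w,h=bx;Q=P[y:y+h,x:x+w].reshape(-1,3)
    m=(Q[:,2]>.118)&(Q[:,2]<.145)
    print(c,np.histogram(Q[:,2],np.arange(-.01,.2,.01)))
    n,lab,st,ce=cv2.connectedComponentsWithStats(m.reshape(h,w).astype(np.uint8));k=1+np.argmax(st[1:,4])
    q=Q[lab.ravel()==k];r=cv2.minAreaRect(q[:,:2].astype(np.float32));print(st[k],r,cv2.boxPoints(r).round(3).tolist())
    roi=Q[(Q[:,2]>.145)&(Q[:,2]<.18)];print("grip?",len(roi),roi.mean(0))
# crop pixel estimates
K,E=ext("top");a=(150+279/1.5,140+159/1.5);print("grip top",ray_z(*a,K,E,.163))
K2,E2=ext("side");b=(210+(658-452)/1.6,110+130/1.6);print("grip side",ray_z(*b,K2,E2,.163))
print("handle",[ray_z(150+u/1.5,140+v/1.5,K,E,.115) for u,v in((285,119),(300,194))])
E
```

```text
top (array([17055, 24478,   267,    87,   113,    87,    83,   106,   128,
         125,   350,   303,   275,  6158,  6639,   387,    27,   102,
           4,     0]), array([-0.01,  0.  ,  0.01,  0.02,  0.03,  0.04,  0.05,  0.06,  0.07,
        0.08,  0.09,  0.1 ,  0.11,  0.12,  0.13,  0.14,  0.15,  0.16,
        0.17,  0.18,  0.19]))
[   75    57   173   110 13314] ((0.5391517877578735, -0.09651893377304077), (0.2317184954881668, 0.4315543472766876), 7.972440242767334) [[0.39399999380111694, 0.10100000351667404], [0.45399999618530273, -0.32600000500679016], [0.6840000152587891, -0.2939999997615814], [0.6240000128746033, 0.13300000131130219]]
grip? 148 [ 0.54888554 -0.15438536  0.16112816]
side (array([ 9486, 10420,   172,   201,   248,   182,   200,   256,   206,
         228,   458,   336,   265,  6460,  5851,   154,    56,   100,
           0,     0]), array([-0.01,  0.  ,  0.01,  0.02,  0.03,  0.04,  0.05,  0.06,  0.07,
        0.08,  0.09,  0.1 ,  0.11,  0.12,  0.13,  0.14,  0.15,  0.16,
        0.17,  0.18,  0.19]))
[    9    14   164   166 12541] ((0.5375717282295227, -0.09766092896461487), (0.2312963902950287, 0.4342006742954254), 7.987347602844238) [[0.3930000066757202, 0.10100000351667404], [0.453000009059906, -0.32899999618530273], [0.6819999814033508, -0.296999990940094], [0.621999979019165, 0.13300000131130219]]
grip? 179 [ 0.54497814 -0.16190558  0.15864321]
grip top [ 0.54459803 -0.16358957  0.163     ]
grip side [ 0.54844929 -0.1655696   0.163     ]
handle [array([ 0.62433154, -0.18332356,  0.115     ]), array([ 0.48589367, -0.2032292 ,  0.115     ])]
```

>>> step_arm(steps=[[0, 0, -25, 8.1], [0, 0, -25, 8.1], [30, -30, 0, 0], [43, -45, 0, 0], [43, -45, 0, 0], [43, -45, 0, 0], [43, -45, 0, 0], [43, -45, 0, 0]], claw=100)

```text
time: 1.8
tool_pos: [0.4325, -0.3333, 0.2824]
tool_rot: [0.001, 0.998, 0.057, 0.001]
contact_force: [0.4, 0.2, -0.5]
gripper_width: 1.0
```

>>> step_arm(steps=[[40, -45, 0, 0], [30, -30, 0, 0], [0, 0, 0, 0]])

```text
time: 2.1
tool_pos: [0.4907, -0.253, 0.2831]
tool_rot: [0.001, 0.998, 0.061, 0.002]
contact_force: [-0.8, -0.3, -0.6]
gripper_width: 1.002
```

```bash
python3 - <<'E'
from h import *
T=tool();p,d=grab_frame("wrist");cv2.imwrite("pics/w1.png",p[:,:,::-1]);np.savez("pics/w1.npz",p=p,d=d,T=T)
print(T.round(4).tolist());print(camera_params("wrist")["T_tool_cam"].round(3).tolist(),camera_params("wrist")["mtx"].round(1).tolist())
for l in("door_grip","dish_handle","dish","truffle_center"):print(l,[(np.round(b["box"]).tolist(),round(b["p"],2)) for b in boxes_of("wrist",l)[:2]])
K,E=ext("wrist",T)
for q in([.547,-.163,.163],[.553,-.201,.115]):print(proj(q,K,E))
E
```

```text
[[0.9926, 0.1212, 0.0043, 0.4907], [0.1212, -0.9926, -0.0012, -0.253], [0.0041, 0.0017, -1.0, 0.2831], [0.0, 0.0, 0.0, 1.0]]
[[-0.0, -0.948, -0.317, 0.081], [1.0, 0.0, -0.001, 0.001], [0.001, -0.317, 0.948, -0.141], [0.0, 0.0, 0.0, 1.0]] [[354.8, 0.0, 281.8], [0.0, 354.8, 210.5], [0.0, 0.0, 1.0]]
door_grip [([65.0, 0.0, 284.0, 238.0], 0.92)]
dish_handle []
dish []
truffle_center []
[164.4134984  112.91992049]
[227.95745205 108.26887481]
```

View pics/w1.png

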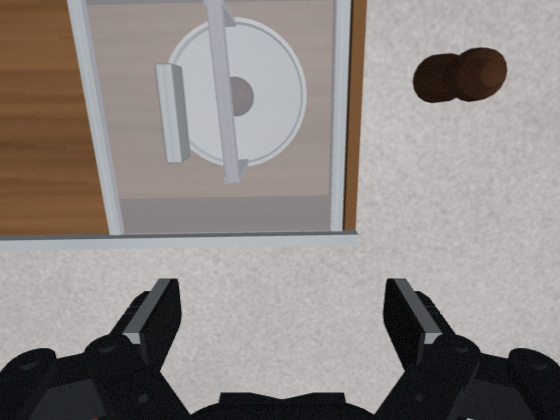

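The wrist view shows the grip's top face from (157,65) to (185,162), centred near (165,113) as predicted. The handle bar runs from (215,0) to (233,180), under the clear door.

```bash
python3 - <<'E'
from h import *
f=np.load("pics/w1.npz");T=f["T"];K,E=ext("wrist",T);P=cloud(f["d"],K,E)
Q=P[40:190,130:210].reshape(-1,3);m=(Q[:,2]>.15)&(Q[:,2]<.175);q=Q[m];r=cv2.minAreaRect(q[:,:2].astype(np.float32));print(m.sum(),q.mean(0),r)
K0,E0=ext("top")
print("tri grip",tri([(164.5,113,K,E),(150+279/1.5-1,140+159/1.5,K0,E0)]))
print([ray_z(u,v,K,E,.115) for u,v in((215,8),(233,180))])
p=np.array([.547,-.1635,.138]);print("delta tool mm",T[:3,:3].T@(p-T[:3,3])*1000)
E
```

```text
2020 [ 0.54761123 -0.16575408  0.16055909] ((0.5461119413375854, -0.16455216705799103), (0.06938760727643967, 0.012918512336909771), 7.97027587890625)
tri grip [ 0.54593731 -0.16135688  0.15670317]
[array([ 0.62630497, -0.18554196,  0.115     ]), array([ 0.4919418 , -0.21002565,  0.115     ])]
delta tool mm [ 66.16696859 -82.21237673 145.27903672]
```

>>> step_arm(steps=[[33, -41, 0, -1], [33, -41, 20, 0], [10, -12, 20, 0], [0, 0, 20, 0], [0, 0, 0, 0]])

```text
time: 2.85
tool_pos: [0.5504, -0.1644, 0.2229]
tool_rot: [0.003, 0.998, 0.057, 0.002]
contact_force: [-0.4, -0.2, -0.3]
gripper_width: 0.998
```

```bash
python3 - <<'E'
from h import *
T=tool();print(T.round(4).tolist(),T[:3,:3].T@(np.array([.546,-.1645,.138])-T[:3,3])*1000)
E
```

```text
[[0.9934, 0.1147, 0.0053, 0.5504], [0.1147, -0.9934, -0.0054, -0.1644], [0.0047, 0.006, -1.0, 0.2229], [0.0, 0.0, 0.0, 1.0]] [-4.764149   -0.88292059 84.92449921]
```

>>> step_arm(steps=[[-3, 0, 25, -1.4], [0, 0, 25, 0], [0, 0, 20, -0.5], [0, 0, 10, 0], [0, 0, 0, 0]])

```text
time: 3.35
tool_pos: [0.5481, -0.1734, 0.1463]
tool_rot: [0.005, 0.998, 0.069, 0.005]
contact_force: [-0.3, -0.6, -0.6]
gripper_width: 1.0
```

```bash
python3 - <<'E'
from h import *
T=tool();print(T.round(4).tolist(),T[:3,:3].T@(np.array([.546,-.1645,.138])-T[:3,3])*1000)
E
```

```text
[[0.9904, 0.1378, 0.0115, 0.5481], [0.1379, -0.9904, -0.0094, -0.1734], [0.0101, 0.0109, -0.9999, 0.1463], [0.0, 0.0, 0.0, 1.0]] [-0.91769137 -9.23323981  8.15463146]
```

>>> step_arm(steps=[[0, -9, 4, 0], [0, 0, 3, 0], [0, 0, 0, 0]])

```text
time: 3.65
tool_pos: [0.5483, -0.1659, 0.1425]
tool_rot: [0.006, 0.998, 0.068, 0.008]
contact_force: [-1.3, 0.1, -0.5]
gripper_width: 1.001
```

```bash
python3 - <<'E'
from h import *
T=tool();print(T.round(4).tolist(),T[:3,:3].T@(np.array([.546,-.1645,.138])-T[:3,3])*1000)
E
```

```text
[[0.9907, 0.1354, 0.0164, 0.5483], [0.1356, -0.9907, -0.0115, -0.1659], [0.0147, 0.0137, -0.9998, 0.1425], [0.0, 0.0, 0.0, 1.0]] [-2.16660546 -1.72759107  4.47087036]
```

>>> step_arm(steps=[[0, 0, 3, 0], [0, 0, 0, 0], [0, 0, 0, 0], [0, 0, 0, 0], [0, 0, 0, 0], [0, 0, 0, 0]], claw=0)

```text
time: 4.25
tool_pos: [0.5496, -0.1658, 0.1417]
tool_rot: [0.007, 0.998, 0.068, 0.009]
contact_force: [-0.5, -1.8, 0.5]
gripper_width: 0.127
```

```bash
python3 - <<'E'
from h import *
s=state();T=tool(s);print(T.round(4).tolist(),s["contact_force"],s["ft_torque"],s["gripper_width"])
E
```

```text
[[0.9905, 0.1362, 0.0194, 0.5496], [0.1364, -0.9906, -0.0123, -0.1658], [0.0176, 0.0149, -0.9997, 0.1417], [0.0, 0.0, 0.0, 1.0]] [-0.48113446 -1.8087289   0.48111199] [0.16758272 0.14655811 0.11553734] 0.12701542243804814
```

>>> step_arm(steps=[[0, -15, 0, 0], [0, -28, -0.5, 0], [0, -28, -0.5, 0], [0, -28, -0.5, 0], [0, -28, -0.5, 0], [0, -28, -0.5, 0], [0, 0, 0, 0]])

```text
time: 4.95
tool_pos: [0.5274, -0.0073, 0.1418]
tool_rot: [0.008, 0.998, 0.068, 0.01]
contact_force: [1.2, 1.3, -0.9]
gripper_width: 0.121
```

```bash
cat > st.py <<'E'
from h import *
s=state();T=tool(s);z=T[:3,2]
d=T[:2,3]-[.553,-.201];u=np.radians(8);print("t",s["time"],"pos",T[:3,3].round(4),"yaw",np.degrees(np.arctan2(T[1,0],T[0,0])).round(2),"tilt deg",np.degrees(z[:2]).round(2),"keeper xy",(d@[[np.cos(u),-np.sin(u)],[np.sin(u),np.cos(u)]]).round(4),"F",s["contact_force"].round(1),s["ft_torque"].round(2),"w",round(s["gripper_width"],3))
E
python3 st.py
```

```text
t 4.95 pos [ 0.5274 -0.0073  0.1418] yaw 7.8 tilt deg [ 1.21 -0.78] keeper xy [0.0016 0.1954] F [ 1.2  1.3 -0.9] [ 0.78 -0.06  0.12] w 0.121
```

>>> step_arm(steps=[[0, -15, 0, 0], [0, -12, 0, 0], [0, -6, 0, 0], [0, -4, 0, 0], [0, -4, 0, 0]])

```text
time: 5.45
tool_pos: [0.5224, 0.028, 0.1418]
tool_rot: [0.017, 0.997, 0.068, 0.011]
contact_force: [2.5, -21.0, -1.4]
gripper_width: 0.126
```

```bash
python3 st.py
```

```text
t 5.45 pos [0.5224 0.028  0.1418] yaw 7.87 tilt deg [ 1.37 -1.82] keeper xy [0.0016 0.2311] F [  2.5 -21.   -1.4] [-2.29 -0.14 -0.01] w 0.126
```

>>> step_arm(steps=[[0, 0, 0, 0], [0, 0, 0, 0], [0, 0, 0, 0], [0, 0, -20, 0], [0, 0, -40, 0], [-10, 40, -40, 0], [-15, 45, -40, 0], [-15, 45, 0, 0]], claw=100)

```text
time: 6.25
tool_pos: [0.4984, -0.0897, 0.2757]
tool_rot: [0.016, 0.997, 0.073, 0.008]
contact_force: [1.1, -0.1, 0.8]
gripper_width: 1.001
```

>>> step_arm(steps=[[-15, 45, 0, 0], [-15, 45, 0, 0], [0, 35, 0, 0], [0, 0, 0, 0]])

```text
time: 6.65
tool_pos: [0.4857, -0.2262, 0.2835]
tool_rot: [0.018, 0.997, 0.071, 0.011]
contact_force: [-0.6, 1.2, -0.5]
gripper_width: 1.004
```

```bash
python3 st.py; python3 - <<'E'
from h import *
T=tool();p,d=grab_frame("wrist");cv2.imwrite("pics/w2.png",p[:,:,::-1]);np.savez("pics/w2.npz",p=p,d=d,T=T)
for l in("dish_handle","dish","truffle_center"):print(l,[(np.round(b["box"]).tolist(),round(b["p"],2)) for b in boxes_of("wrist",l)[:2]])
p,d=grab_frame("side");cv2.imwrite("pics/s2.png",p[:,:,::-1])
E
```

```text
t 6.65 pos [ 0.4857 -0.2262  0.2835] yaw 8.11 tilt deg [ 1.41 -2.  ] keeper xy [-0.0701 -0.0156] F [-0.6  1.2 -0.5] [0.06 0.05 0.01] w 1.004
dish_handle [([180.0, 0.0, 143.0, 185.0], 0.56)]
dish [([182.0, 1.0, 144.0, 186.0], 0.91)]
truffle_center [([232.0, 78.0, 38.0, 38.0], 0.9)]
```

View pics/w2.png

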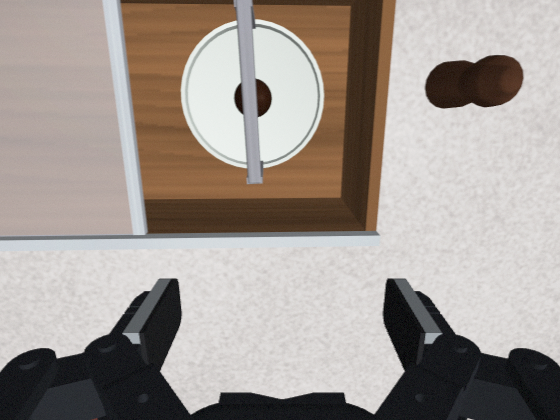

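The wrist view shows the door clear of the bay. The handle bar runs from (245,0) to (255,183), the truffle sits at (251,97) in the dish's middle, and the dish is undisturbed.

```bash
python3 - <<'E'
from h import *
f=np.load("pics/w2.npz");T=f["T"];K,E=ext("wrist",T);P=cloud(f["d"],K,E)
Q=P[0:200,190:320].reshape(-1,3);m=(Q[:,2]>.10)&(Q[:,2]<.125)
q=Q[m];r=cv2.minAreaRect(q[:,:2].astype(np.float32));print("handle",m.sum(),np.median(q,0),r)
# dish rim circle via white pixels, z~.032
p=f["p"];w=(p.min(2)>190).astype(np.uint8);w[:, :170]=0;w[:,335:]=0;w[200:]=0
c=max(cv2.findContours(w,0,1)[0],key=cv2.contourArea);pts=np.vstack([x for x in cv2.findContours(w,0,1)[0] if cv2.contourArea(x)>200])
cc,rad=cv2.minEnclosingCircle(pts);print("dish px",cc,rad,ray_z(*cc,K,E,.032))
print("truffle",ray_z(251,97,K,E,.034))
tc=ray_z(251,97,K,E,.034)
# door edge: second view check
for z,(u,v) in((.133,(146,234)),(.133,(121,3))):
    g=ray_z(u,v,K,E,z)[:2]-[.553,-.201];a=np.radians(8);print("door edge keeper",g@[[np.cos(a),-np.sin(a)],[np.sin(a),np.cos(a)]])
print("ends",[ray_z(u,v,K,E,.115) for u,v in((255,182),(245,5))])
E
```

```text
handle 2746 [ 0.56898707 -0.19391767  0.1136682 ] ((0.5615323781967163, -0.19491878151893616), (0.1485266536474228, 0.014068055897951126), 10.349776268005371)
dish px (251.5543212890625, 93.44014739990234) 74.77869415283203 [ 0.5657294  -0.19310957  0.032     ]
truffle [ 0.56209764 -0.1930346   0.034     ]
door edge keeper [-0.10449423  0.09631191]
door edge keeper [0.07404894 0.09416772]
ends [array([ 0.4905613 , -0.20863272,  0.115     ]), array([ 0.62907413, -0.18439599,  0.115     ])]
```

View pics/s2.png

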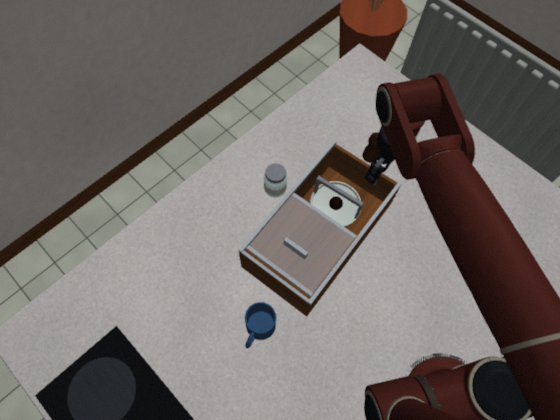

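The side view confirms the door is over the roof with its grip at (295,245). The dish and handle are free at (338,200), and the mill, mug and jar are in place.

>>> step_arm(steps=[[30, -7, 5, -2], [30, -7, 20, 0], [20, -6, 25, 0], [5, 0, 20, 0], [0, 0, 0, 0]])

```text
time: 7.4
tool_pos: [0.5726, -0.1809, 0.2137]
tool_rot: [0.018, 0.995, 0.097, 0.012]
contact_force: [-0.1, 0.4, -0.1]
gripper_width: 1.004
```

```bash
cat >> st.py <<'E'
print("delta to grasp, tool mm",(T[:3,:3].T@(np.array([.5615,-.195,.089])-T[:3,3])*1000).round(1))
E
python3 st.py
```

```text
t 7.4 pos [ 0.5726 -0.1809  0.2137] yaw 11.12 tilt deg [ 1.62 -1.95] keeper xy [0.0222 0.0171] F [-0.1  0.4 -0.1] [ 0.03  0.09 -0.01] w 1.004
delta to grasp, tool mm [-16.2   6.8 124.7]
```

>>> step_arm(steps=[[0, 0, 0, 0], [0, 0, 0, 0], [0, 0, 0, 0], [0, 0, 0, 0]])

```text
time: 7.8
tool_pos: [0.573, -0.1794, 0.2175]
tool_rot: [0.019, 0.995, 0.098, 0.014]
contact_force: [-0.2, 0.3, 0.7]
gripper_width: 1.0
```

```bash
python3 st.py
```

```text
t 7.8 pos [ 0.573  -0.1794  0.2175] yaw 11.27 tilt deg [ 1.84 -2.04] keeper xy [0.0228 0.0186] F [-0.2  0.3  0.7] [-0.    0.02  0.02] w 1.0
delta to grasp, tool mm [-17.4   7.7 128.6]
```

>>> step_arm(steps=[[-10, 5, 0, 0.8], [-6, 2, 30, 0], [0, 0, 30, 0], [0, 0, 0, 0]])

```text
time: 8.2
tool_pos: [0.5603, -0.1952, 0.1614]
tool_rot: [0.022, 0.996, 0.089, 0.018]
contact_force: [-0.3, 0.6, -1.0]
gripper_width: 1.001
```

```bash
python3 st.py
```

```text
t 8.2 pos [ 0.5603 -0.1952  0.1614] yaw 10.24 tilt deg [ 2.26 -2.32] keeper xy [0.008  0.0047] F [-0.3  0.6 -1. ] [ 0.05 -0.02  0.02] w 1.001
delta to grasp, tool mm [-1.1 -3.4 72.4]
```

>>> step_arm(steps=[[0, -3, 30, 0], [0, 0, 30, 0], [0, 0, 8, 0], [0, 0, 0, 0]])

```text
time: 8.6
tool_pos: [0.5644, -0.1986, 0.0991]
tool_rot: [0.024, 0.996, 0.087, 0.021]
contact_force: [1.0, 0.2, 0.4]
gripper_width: 0.999
```

```bash
python3 st.py
```

```text
t 8.6 pos [ 0.5644 -0.1986  0.0991] yaw 10.06 tilt deg [ 2.68 -2.58] keeper xy [0.0117 0.0008] F [1.  0.2 0.4] [-0.01 -0.01  0.02] w 0.999
delta to grasp, tool mm [-2.7 -4.6  9.8]
```

>>> step_arm(steps=[[-3, -5, 9, 0], [0, -1, 2, 0]])

```text
time: 8.8
tool_pos: [0.5625, -0.1947, 0.091]
tool_rot: [0.026, 0.996, 0.087, 0.024]
contact_force: [-0.2, 0.3, 0.3]
gripper_width: 1.003
```

```bash
python3 st.py
```

```text
t 8.8 pos [ 0.5625 -0.1947  0.091 ] yaw 10.03 tilt deg [ 2.94 -2.71] keeper xy [0.0103 0.005 ] F [-0.2  0.3  0.3] [ 0.05  0.03 -0.01] w 1.003
delta to grasp, tool mm [-1.1  0.1  2. ]
```

>>> step_arm(steps=[[0, 0, 1, 0], [0, 0, 1, 0], [0, 0, 1, 0], [0, 0, 1, 0], [0, 0, 0, 0]], claw=0)

```text
time: 9.3
tool_pos: [0.5646, -0.1953, 0.0904]
tool_rot: [0.027, 0.995, 0.087, 0.026]
contact_force: [-1.5, 3.0, 4.0]
gripper_width: 0.147
```

```bash
python3 st.py
```

```text
t 9.3 pos [ 0.5646 -0.1953  0.0904] yaw 10.07 tilt deg [ 3.24 -2.84] keeper xy [0.0123 0.004 ] F [-1.5  3.   4. ] [0.34 0.06 0.11] w 0.147
delta to grasp, tool mm [-3.1 -0.9  1.2]
```

>>> step_arm(steps=[[0, 0.2, -4, 0], [0.4, 0.6, -8, 0], [0.6, 0.8, -12, 0], [0.8, 1, -15, 0], [0.8, 1, -15, 0]])

```text
time: 9.8
tool_pos: [0.5611, -0.1941, 0.1425]
tool_rot: [0.024, 0.996, 0.087, 0.021]
contact_force: [0.4, -0.7, -4.0]
gripper_width: 0.128
```

```bash
python3 st.py; python3 - <<'E'
from h import *
o=np.zeros((420,800,3),np.uint8)
p,d=grab_frame("wrist");o[:,:560]=p[:,:,::-1];p,d=grab_frame("side");o[:260,560:]=cv2.resize(p[130:260,270:390,::-1],(240,260));cv2.imwrite("pics/w3.png",o)
E
```

```text
t 9.8 pos [ 0.5611 -0.1941  0.1425] yaw 10.06 tilt deg [ 2.64 -2.58] keeper xy [0.009  0.0057] F [ 0.4 -0.7 -4. ] [0.06 0.04 0.05] w 0.128
delta to grasp, tool mm [-1.8 -1.9 53.4]
```

View pics/w3.png

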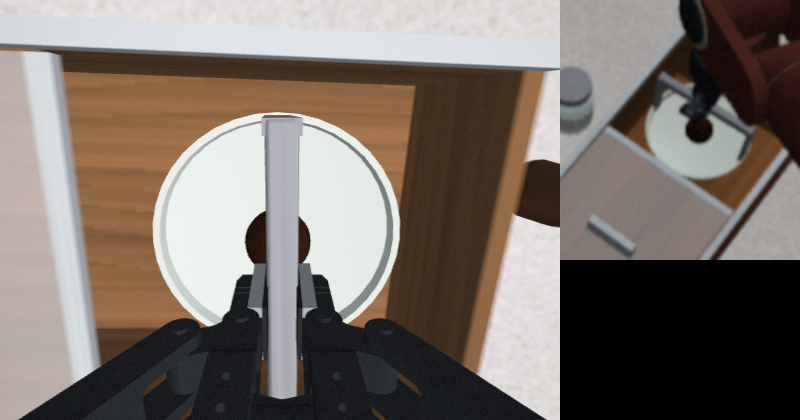

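The dish hangs from the pads (4 N, its full weight), with the truffle at (278,240) in the middle. I'll continue lifting.

>>> step_arm(steps=[[0.8, 1, -12, 0], [0.8, 1, -15, 0], [0.8, 1, -16, 0], [0.8, 1, -16, 0], [0.7, 0.9, -16, 0], [0.7, 0.9, -16, 0], [0.5, 0.6, -12, 0], [0.2, 0.3, -5, 0]])

```text
time: 10.7
tool_pos: [0.564, -0.1957, 0.2644]
tool_rot: [0.027, 0.996, 0.087, 0.025]
contact_force: [0.4, 0.1, -4.4]
gripper_width: 0.127
```

```bash
python3 st.py
```

```text
t 10.7 pos [ 0.564  -0.1957  0.2644] yaw 10.07 tilt deg [ 3.07 -2.79] keeper xy [0.0116 0.0038] F [ 0.4  0.1 -4.4] [0.07 0.04 0.03] w 0.127
delta to grasp, tool mm [-10.1 -11.1 174.8]
```

```bash
cat > tilt.py <<'E'
from h import *
from scipy.optimize import least_squares
s=state();T=tool(s);print("j6",s["joint_pos"][5].round(3),"tool z tilt",np.degrees(T[:2,2]).round(2))
for c in("wrist","side","top"):
    p,d=grab_frame(c);K,E=ext(c,T);P=cloud(d,K,E)
    cen=T[:3,3]-.019*T[:3,2]-np.array([0,0,.100]) # dish origin approx
    r=np.hypot(P[...,0]-cen[0],P[...,1]-cen[1])
    w=(p.min(2)>110)&(p.max(2).astype(int)-p.min(2)<40)&(r<.068)&(r>.02)&(abs(P[...,2]-cen[2]-.012)<.02)
    q=P[w]
    if len(q)<200: print(c,"few",len(q));continue
    def f(v):
        x,y=q[:,0]-cen[0]-v[3],q[:,1]-cen[1]-v[4];return q[:,2]-(v[0]+v[1]*x+v[2]*y+np.tan(np.radians(8))*np.hypot(x,y))
    g=least_squares(f,np.r_[cen[2]+.006,0,0,0,0],loss="soft_l1",f_scale=.002)
    # normal up ~(-a,-b,1): compare with tool z down (a,b,-1)
    print(c,len(q),"floor z above expected origin mm",round((g.x[0]-cen[2])*1e3,1),"tilt (same convention) deg",np.degrees(np.arctan(g.x[1:3])).round(2),"ctr",(g.x[3:]*1e3).round(1),"rms mm",(np.std(f(g.x))*1e3).round(2))
    h=P[(abs(P[...,2]-cen[2]-.107)<.02)&(r<.08)&(p.max(2).astype(int)-p.min(2)<40)&(p.min(2)>90)]
    if len(h)>100:
        rr=cv2.minAreaRect(h[:,:2].astype(np.float32));a=np.linalg.svd(h-h.mean(0),full_matrices=False)[2][0];a*=np.sign(a[0]);print("  bar dir",a.round(3),"slope deg",np.degrees(np.arcsin(a[2])).round(2),"yaw",np.degrees(np.arctan2(a[1],a[0])).round(1),len(h))
    cv2.imwrite(f"pics/t_{c}_{s['time']:.1f}.png",p[:,:,::-1])
    for l in("truffle_center",):
        for b in boxes_of(c,l)[:1]:
            x,y,ww,hh=b["box"];g2=ray_z(x+ww/2,y+hh/2,K,E,cen[2]+.026);print("  truffle off centre mm",((g2-cen)[:2]*1e3).round(1),round(b["p"],2))
E
python3 tilt.py
```

```text
j6 0.949 tool z tilt [ 3.07 -2.79]
wrist 22844 floor z above expected origin mm 3.6 tilt (same convention) deg [ 0.29 -0.86] ctr [-0.  -1.2] rms mm 0.84
  bar dir [ 0.985  0.174 -0.01 ] slope deg -0.57 yaw 10.0 9313
  truffle off centre mm [ 0.3 -2.4] 0.83
side 1250 floor z above expected origin mm 4.0 tilt (same convention) deg [ 0.02 -1.  ] ctr [-1.6 -1.6] rms mm 2.42
  bar dir [0.985 0.173 0.005] slope deg 0.31 yaw 9.9 172
  truffle off centre mm [-3.3 -1.1] 0.5
top 419 floor z above expected origin mm 1.9 tilt (same convention) deg [-0.33  0.05] ctr [0.7 6.7] rms mm 2.85
  truffle off centre mm [-43.   98.1] 0.36
```

>>> step_arm(steps=[[0, 0, 0, 0], [0, 0, 0, 0], [0, 0, 0, 0], [0, 0, 0, 0], [0, 0, 0, 0], [0, 0, 0, 0], [0, 0, 0, 0], [0, 0, 0, 0]])

```text
time: 11.8
tool_pos: [0.5616, -0.1945, 0.2571]
tool_rot: [0.024, 0.996, 0.087, 0.02]
contact_force: [0.3, -0.5, -4.3]
gripper_width: 0.125
```

```bash
python3 st.py
```

```text
t 11.8 pos [ 0.5616 -0.1945  0.2571] yaw 10.05 tilt deg [ 2.52 -2.52] keeper xy [0.0094 0.0052] F [ 0.3 -0.5 -4.3] [0.03 0.01 0.02] w 0.125
delta to grasp, tool mm [ -6.2  -8.1 167.8]
```

With the payload, holding still slowly undoes the tool's tilt. Turning now about a tool axis tilted by about 3.5° would tip the dish by 5–6°. I'll hold to shed tilt, then turn in the direction that ends up level.

>>> step_arm(steps=[[0, 0, -1, 0], [0, 0, -1, 0], [0, 0, -1, 0], [0, 0, -1, 0], [0, 0, -1, 0], [0, 0, -1, 0], [0, 0, -1, 0], [0, 0, -1, 0]])

```text
time: 12.6
tool_pos: [0.5613, -0.1942, 0.2661]
tool_rot: [0.024, 0.996, 0.087, 0.02]
contact_force: [0.1, -1.0, -3.7]
gripper_width: 0.128
```

>>> step_arm(steps=[[0, 0, -1, 0], [0, 0, -1, 0], [0, 0, -1, 0], [0, 0, -1, 0], [0, 0, -1, 0], [0, 0, -1, 0], [0, 0, -1, 0], [0, 0, -1, 0]])

```text
time: 13.4
tool_pos: [0.5609, -0.1938, 0.2748]
tool_rot: [0.024, 0.996, 0.087, 0.02]
contact_force: [-0.5, 0.4, -3.7]
gripper_width: 0.123
```

```bash
python3 st.py
```

```text
t 13.4 pos [ 0.5609 -0.1938  0.2748] yaw 10.05 tilt deg [ 2.55 -2.53] keeper xy [0.0089 0.006 ] F [-0.5  0.4 -3.7] [0.05 0.03 0.06] w 0.123
delta to grasp, tool mm [ -6.3  -8.3 185.5]
```

>>> step_arm(steps=[[0, 0, -12, 0], [0, 0, -20, 0], [0, 0, -20, 0], [0, 0, 0, 0], [0, 0, 0, 0], [0, 0, 0, 0], [0, 0, 0, 0], [0, 0, 0, 0]])

```text
time: 14.2
tool_pos: [0.5578, -0.1911, 0.3283]
tool_rot: [0.023, 0.996, 0.087, 0.019]
contact_force: [-0.4, 0.3, -3.6]
gripper_width: 0.129
```

```bash
python3 st.py
```

```text
t 14.2 pos [ 0.5578 -0.1911  0.3283] yaw 10.05 tilt deg [ 2.42 -2.47] keeper xy [0.0062 0.0092] F [-0.4  0.3 -3.6] [ 0.07  0.03 -0.04] w 0.129
delta to grasp, tool mm [ -5.2  -7.4 239.2]
```

>>> step_arm(steps=[[0, 0, 5, 0], [0, 0, 8, 0], [0, 0, 8, 0], [0, 0, 8, 0], [0, 0, 8, 0], [0, 0, 8, 0], [0, 0, 5, 0], [0, 0, 0, 0]])

```text
time: 15.0
tool_pos: [0.5586, -0.1928, 0.2695]
tool_rot: [0.022, 0.996, 0.087, 0.016]
contact_force: [-0.4, 0.3, -3.9]
gripper_width: 0.127
```

```bash
python3 st.py
```

```text
t 15.0 pos [ 0.5586 -0.1928  0.2695] yaw 10.04 tilt deg [ 2.06 -2.3 ] keeper xy [0.0067 0.0074] F [-0.4  0.3 -3.9] [ 0.06 -0.02  0.  ] w 0.127
delta to grasp, tool mm [ -2.6  -5.5 180.4]
```

>>> step_arm(steps=[[0, 0, 0, 0], [0, 0, 0, 0], [0, 0, 0, 0], [0, 0, 0, 0], [0, 0, 0, 0], [0, 0, 0, 0], [0, 0, 0, 0], [0, 0, 0, 0]])

```text
time: 15.8
tool_pos: [0.5595, -0.1932, 0.272]
tool_rot: [0.023, 0.996, 0.087, 0.018]
contact_force: [-1.0, -0.2, -4.2]
gripper_width: 0.127
```

```bash
python3 st.py
```

```text
t 15.8 pos [ 0.5595 -0.1932  0.272 ] yaw 10.04 tilt deg [ 2.28 -2.4 ] keeper xy [0.0076 0.0068] F [-1.  -0.2 -4.2] [0.03 0.03 0.03] w 0.127
delta to grasp, tool mm [ -4.2  -6.7 182.8]
```

>>> step_arm(steps=[[0, 0, -15, 0], [0, 0, -25, 0], [0, 0, -15, 0], [0, 0, 8, 0], [0, 0, 12, 0], [0, 0, 12, 0], [0, 0, 12, 0], [0, 0, 8, 0]])

```text
time: 16.6
tool_pos: [0.5588, -0.1928, 0.2731]
tool_rot: [0.022, 0.996, 0.087, 0.017]
contact_force: [0.7, 0.0, -4.2]
gripper_width: 0.126
```

```bash
python3 st.py
```

```text
t 16.6 pos [ 0.5588 -0.1928  0.2731] yaw 10.04 tilt deg [ 2.19 -2.36] keeper xy [0.0069 0.0073] F [ 0.7  0.  -4.2] [ 0.06  0.03 -0.02] w 0.126
delta to grasp, tool mm [ -3.3  -6.  184. ]
```

>>> step_arm(steps=[[0, 0, -15, 0], [0, 0, -25, 0], [0, 0, -15, 0], [0, 0, 8, 0], [0, 0, 12, 0], [0, 0, 12, 0], [0, 0, 12, 0], [0, 0, 8, 0]])

```text
time: 17.4
tool_pos: [0.5566, -0.1918, 0.2691]
tool_rot: [0.02, 0.996, 0.087, 0.013]
contact_force: [-0.1, -0.4, -4.8]
gripper_width: 0.128
```

```bash
python3 st.py
```

```text
t 17.4 pos [ 0.5566 -0.1918  0.2691] yaw 10.02 tilt deg [ 1.73 -2.13] keeper xy [0.0048 0.0087] F [-0.1 -0.4 -4.8] [ 0.03  0.02 -0.01] w 0.128
delta to grasp, tool mm [ 1.000e-01 -3.500e+00  1.801e+02]
```

>>> step_arm(steps=[[0, 0, -15, 0], [0, 0, -25, 0], [0, 0, -15, 0], [0, 0, 8, 0], [0, 0, 12, 0], [0, 0, 12, 0], [0, 0, 12, 0], [0, 0, 8, 0]])

```text
time: 18.2
tool_pos: [0.5545, -0.1908, 0.2656]
tool_rot: [0.018, 0.996, 0.087, 0.01]
contact_force: [0.2, -0.1, -5.0]
gripper_width: 0.126
```

>>> step_arm(steps=[[0, 0, -15, 0], [0, 0, -25, 0], [0, 0, -15, 0], [0, 0, 8, 0], [0, 0, 12, 0], [0, 0, 12, 0], [0, 0, 8, 0], [0, 0, 0, 0]])

```text
time: 19.0
tool_pos: [0.5515, -0.1892, 0.2732]
tool_rot: [0.015, 0.996, 0.087, 0.005]
contact_force: [0.3, 0.3, -5.0]
gripper_width: 0.125
```

```bash
python3 st.py; python3 tilt.py
```

```text
t 19.0 pos [ 0.5515 -0.1892  0.2732] yaw 9.99 tilt deg [ 0.73 -1.65] keeper xy [0.0002 0.0119] F [ 0.3  0.3 -5. ] [0.07 0.03 0.05] w 0.125
delta to grasp, tool mm [  7.4   1.8 184.4]
j6 0.949 tool z tilt [ 0.73 -1.65]
wrist 23180 floor z above expected origin mm 3.6 tilt (same convention) deg [-1.29  0.18] ctr [0.2 0.1] rms mm 1.31
  bar dir [ 0.984  0.174 -0.047] slope deg -2.68 yaw 10.0 9271
  truffle off centre mm [-2.4 -0.1] 0.78
side 1276 floor z above expected origin mm 6.5 tilt (same convention) deg [-1.7   1.24] ctr [-1.9  6.8] rms mm 2.08
  bar dir [ 0.983  0.181 -0.033] slope deg -1.88 yaw 10.4 191
  truffle off centre mm [-1.4  1.1] 0.47
top 465 floor z above expected origin mm 8.8 tilt (same convention) deg [-2.04 -0.77] ctr [-1.2 -5.6] rms mm 2.66
  truffle off centre mm [-18.2   2.9] 0.6
```

>>> step_arm(steps=[[0, 0, 0, 3], [0, 0, 0, 6], [0, 0, 0, 8], [0, 0, 0, 8], [0, 0, 0, 8], [0, 0, 0, 8], [0, 0, 0, 8], [0, 0, 0, 8]])

```text
time: 20.1
tool_pos: [0.5553, -0.1908, 0.2838]
tool_rot: [0.011, 0.909, -0.417, 0.02]
contact_force: [-0.4, -0.4, -3.7]
gripper_width: 0.126
```

```bash
python3 st.py
```

```text
t 20.1 pos [ 0.5553 -0.1908  0.2838] yaw -49.29 tilt deg [ 1.58 -2.07] keeper xy [0.0036 0.0097] F [-0.4 -0.4 -3.7] [ 0.02 -0.   -0.02] w 0.126
delta to grasp, tool mm [ -1.6  -2.6 194.9]
```

>>> step_arm(steps=[[0, 0, 0, 8], [0, 0, 0, 8], [0, 0, 0, 8], [0, 0, 0, 4.5], [0, 0, 0, 2], [0, 0, 0, 0], [0, 0, 0, 0]])

```text
time: 20.8
tool_pos: [0.5568, -0.1916, 0.289]
tool_rot: [0.004, 0.759, -0.65, 0.026]
contact_force: [-0.9, 1.2, -4.0]
gripper_width: 0.131
```

```bash
python3 st.py; python3 tilt.py
```

```text
t 20.8 pos [ 0.5568 -0.1916  0.289 ] yaw -81.21 tilt deg [ 1.97 -2.28] keeper xy [0.0051 0.0087] F [-0.9  1.2 -4. ] [0.04 0.08 0.04] w 0.131
delta to grasp, tool mm [ -4.9   1.5 200. ]
j6 2.54 tool z tilt [ 1.97 -2.28]
wrist 22916 floor z above expected origin mm 3.7 tilt (same convention) deg [2.42 0.68] ctr [-0.4 -0. ] rms mm 1.45
  bar dir [ 0.156 -0.988 -0.008] slope deg -0.48 yaw -81.0 10118
  truffle off centre mm [ 3.6 -1. ] 0.84
side 1323 floor z above expected origin mm 4.4 tilt (same convention) deg [2.19 1.07] ctr [-1.1  3.4] rms mm 2.4
  bar dir [ 0.165 -0.986  0.015] slope deg 0.88 yaw -80.5 138
  truffle off centre mm [-3.6  4.1] 0.46
top 454 floor z above expected origin mm 4.5 tilt (same convention) deg [1.98 1.41] ctr [-1.4  3.9] rms mm 2.59
```

>>> step_arm(steps=[[0, 0, -15, 0.5], [0, 0, -25, 0], [0, 0, -15, 0], [0, 0, 8, 0], [0, 0, 12, 0], [0, 0, 12, 0], [0, 0, 12, 0], [0, 0, 8, 0]])

```text
time: 21.9
tool_pos: [0.5559, -0.1911, 0.2893]
tool_rot: [0.004, 0.756, -0.654, 0.025]
contact_force: [0.1, 1.3, -4.5]
gripper_width: 0.124
```

>>> step_arm(steps=[[0, 0, -15, 0], [0, 0, -25, 0], [0, 0, -15, 0], [0, 0, 8, 0], [0, 0, 12, 0], [0, 0, 12, 0], [0, 0, 12, 0], [0, 0, 8, 0]])

```text
time: 22.7
tool_pos: [0.5538, -0.1901, 0.2853]
tool_rot: [0.005, 0.756, -0.654, 0.02]
contact_force: [0.0, 0.1, -3.9]
gripper_width: 0.126
```

>>> step_arm(steps=[[0, 0, -15, 0], [0, 0, -25, 0], [0, 0, -15, 0], [0, 0, 8, 0], [0, 0, 12, 0], [0, 0, 12, 0], [0, 0, 12, 0], [0, 0, 8, 0]])

```text
time: 23.5
tool_pos: [0.5518, -0.1892, 0.2819]
tool_rot: [0.006, 0.756, -0.655, 0.016]
contact_force: [1.1, -0.9, -3.3]
gripper_width: 0.128
```

>>> step_arm(steps=[[0, 0, -15, 0], [0, 0, -25, 0], [0, 0, -15, 0], [0, 0, 8, 0], [0, 0, 12, 0], [0, 0, 12, 0], [0, 0, 12, 0], [0, 0, 8, 0]])

```text
time: 24.3
tool_pos: [0.5498, -0.1883, 0.2785]
tool_rot: [0.007, 0.756, -0.655, 0.012]
contact_force: [0.0, 0.1, -4.1]
gripper_width: 0.127
```

```bash
python3 st.py
```

```text
t 24.3 pos [ 0.5498 -0.1883  0.2785] yaw -81.79 tilt deg [ 0.53 -1.58] keeper xy [-0.0014  0.013 ] F [ 0.   0.1 -4.1] [ 0.02 -0.04  0.05] w 0.127
delta to grasp, tool mm [  2.9  -9.6 189.7]
```

>>> step_arm(steps=[[0, 0, -15, 0], [0, 0, -25, 0], [0, 0, -15, 0], [0, 0, 8, 0], [0, 0, 12, 0], [0, 0, 12, 0], [0, 0, 12, 0], [0, 0, 8, 0]])

```text
time: 25.1
tool_pos: [0.5477, -0.1874, 0.2751]
tool_rot: [0.009, 0.756, -0.655, 0.009]
contact_force: [0.4, 0.0, -3.8]
gripper_width: 0.125
```

>>> step_arm(steps=[[0, 0, -15, 0], [0, 0, -25, 0], [0, 0, -15, 0], [0, 0, 8, 0], [0, 0, 12, 0], [0, 0, 12, 0], [0, 0, 12, 0], [0, 0, 8, 0]])

```text
time: 25.9
tool_pos: [0.5457, -0.1864, 0.2717]
tool_rot: [0.01, 0.756, -0.655, 0.005]
contact_force: [0.1, 0.5, -4.1]
gripper_width: 0.127
```

>>> step_arm(steps=[[0, 0, -15, 0], [0, 0, -25, 0], [0, 0, -15, 0], [0, 0, 8, 0], [0, 0, 12, 0], [0, 0, 12, 0], [0, 0, 12, 0], [0, 0, 8, 0]])

```text
time: 26.7
tool_pos: [0.5436, -0.1855, 0.2683]
tool_rot: [0.011, 0.756, -0.655, 0.001]
contact_force: [0.3, 0.9, -3.8]
gripper_width: 0.127
```

>>> step_arm(steps=[[0, 0, -15, 0], [0, 0, -25, 0], [0, 0, -15, 0], [0, 0, 8, 0], [0, 0, 12, 0], [0, 0, 12, 0], [0, 0, 8, 0], [0, 0, 3, 0]])

```text
time: 27.5
tool_pos: [0.5413, -0.1842, 0.2736]
tool_rot: [0.012, 0.756, -0.655, -0.004]
contact_force: [0.8, 0.2, -4.2]
gripper_width: 0.127
```

>>> step_arm(steps=[[0, 0, 0, 0], [0, 0, 0, 0], [0, 0, 0, 0], [0, 0, 0, 0], [0, 0, 0, 0], [0, 0, 0, 0], [0, 0, 0, 0], [0, 0, 0, 0]])

```text
time: 28.3
tool_pos: [0.5411, -0.1842, 0.2727]
tool_rot: [0.012, 0.756, -0.655, -0.005]
contact_force: [-0.0, -0.4, -3.8]
gripper_width: 0.124
```

```bash
python3 st.py;python3 tilt.py
```

```text
t 28.3 pos [ 0.5411 -0.1842  0.2727] yaw -81.79 tilt deg [-1.31 -0.7 ] keeper xy [-0.0094  0.0183] F [-0.  -0.4 -3.8] [-0.01 -0.06  0.  ] w 0.124
delta to grasp, tool mm [ 12.  -23.1 183.3]
j6 2.551 tool z tilt [-1.31 -0.7 ]
wrist 22756 floor z above expected origin mm 3.7 tilt (same convention) deg [0.22 2.22] ctr [-0.2  2.9] rms mm 0.72
  bar dir [ 0.143 -0.989 -0.044] slope deg -2.54 yaw -81.8 10102
  truffle off centre mm [0.2 1.2] 0.74
side 1315 floor z above expected origin mm 4.6 tilt (same convention) deg [0.15 2.01] ctr [-0.6  1.8] rms mm 2.16
  bar dir [ 0.132 -0.991 -0.033] slope deg -1.87 yaw -82.4 128
top 347 floor z above expected origin mm 5.0 tilt (same convention) deg [1.15 2.81] ctr [11.5  8. ] rms mm 2.7
```

>>> step_arm(steps=[[0, 0, 3, 0], [0, 0, 4, 0], [0, 0, 3, 0], [0, 0, 1, 0], [0, 0, 0, 0], [0, 0, 0, 0], [0, 0, 0, 0], [0, 0, 0, 0]])

```text
time: 29.4
tool_pos: [0.5405, -0.1841, 0.2598]
tool_rot: [0.012, 0.756, -0.655, -0.005]
contact_force: [-0.0, -0.4, -3.6]
gripper_width: 0.125
```

```bash
python3 st.py;python3 tilt.py; python3 - <<'E'
from h import *
s=state();print(s["joint_vel"].round(3))
import glob
o=np.zeros((420,800,3),np.uint8)
w=sorted(glob.glob("pics/t_wrist_*"),key=lambda x:float(x[:-4].split("_")[-1]))[-1];o[:,:560]=cv2.imread(w);o[:300,560:]=cv2.resize(cv2.imread(w.replace("wrist","side"))[130:330,240:400],(240,300));cv2.imwrite("pics/end.png",o)
E
```

```text
t 29.4 pos [ 0.5405 -0.1841  0.2598] yaw -81.78 tilt deg [-1.39 -0.66] keeper xy [-0.01    0.0185] F [-0.  -0.4 -3.6] [ 0.02 -0.01 -0.01] w 0.125
delta to grasp, tool mm [ 12.4 -23.6 170.4]
j6 2.551 tool z tilt [-1.39 -0.66]
wrist 22794 floor z above expected origin mm 3.7 tilt (same convention) deg [0.14 2.2 ] ctr [-0.3  2.6] rms mm 0.7
  bar dir [ 0.143 -0.989 -0.045] slope deg -2.59 yaw -81.8 10124
  truffle off centre mm [-0. -0.] 0.82
side 1285 floor z above expected origin mm 4.8 tilt (same convention) deg [0.45 1.89] ctr [2.8 1.1] rms mm 2.1
  bar dir [ 0.135 -0.991 -0.025] slope deg -1.43 yaw -82.2 130
  truffle off centre mm [-10.7   3.7] 0.7
top 315 floor z above expected origin mm 6.3 tilt (same convention) deg [-1.52  1.5 ] ctr [-10.7   3.9] rms mm 2.77
  truffle off centre mm [-5.2  6.5] 0.58
[-0.    -0.002 -0.001  0.001  0.001 -0.007]
```

View pics/end.png

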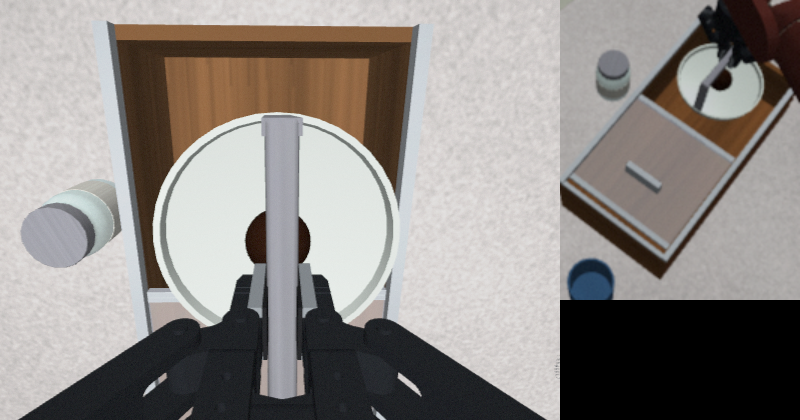

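The dish hangs from the gripper with its bar along the keeper's length. The truffle is centred at (278,240), the door is still open, and the jar and mug are untouched. I'm handing it in.

```bash
python3 -c "
from plant import *;print(job_done())"
```

```text
the job is handed in; nothing more can be done
None
```

The job is handed in at about 29.5 s of the 54 s allowed, with the dish lifted out, turned a quarter turn and still held by the gripper.

- **Door:** I pinched its grip and slid it to the stop, where contact reached about 21 N. The door edge then measured about y = 95 mm, against the 97 mm expected when fully open.
- **Dish:** I took it by the handle bar, lifted it out and turned it about 92° clockwise. The bar's direction measures -81.8°, against -82° for the keeper's length.
- **Final checks:** The underside is about 4 cm above the tracks. The arm is still, the carried load reads about 3.6 N, and the truffle is in the middle. I saw the jar and mug unmoved in the last picture. The mill was not in that view; it was unmoved when I last saw it, before the lift.

**Not perfect:**
- **Level:** The dish is about 2.2° off level by the wrist and side cameras. The tool's tilt drifted by a few degrees during the row moves. I worked most of that off with small up-and-down moves, which repeatedly bobbed the held dish about 5 cm.
- **Camera disagreement:** The side and top views placed the truffle 5–10 mm off centre. The wrist picture showed it centred, and I trusted the wrist view because the handle and gripper partly hide the truffle in the other two.

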